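# Bring the red-capped jar of a braked spice carousel to the front and hold it there

## Robot

A 7-joint arm with a two-finger parallel gripper is mounted at the origin on a cart in front of the work surface, level with it; the furniture and walls round the work are solid. World frame = base frame: x ahead of the robot, y to its left, z up, the work surface at z = 0. Lengths are in mm, angles in rad, forces in N, time in s.
With the tool pointing down it reaches from about 400 to 900 mm from the base axis. Payload 5.5 kg.
Tool frame: the origin (TCP) lies between the finger pads, 19 mm behind the fingertips; this is the grasp point; x points along the fingers, y is the direction in which the jaws open and shut, and the axes are right-handed (so a half turn about x gives the same grasp; the last joint's range is limited). The gripper opens to 85 mm and grips with 20 to 120 N. Pads are 22 mm wide; open, the fingers measure 114 mm over their backs; the gripper's body (76 mm by 85 mm) begins 54 mm behind the grasp point. The pads swing forward as they close: fully open they stand 13 mm farther back than shut.
Start: joints at [-1.058, 0.501, -0.427, 1.55, 0.221, 1.138, -0.21], TCP at [160.649, 629.834, 250.01] pointing down, gripper open.
Joint ranges: [-2.88, 2.88], [-0.31, 2.03], [-1.54, 1.56], [0.2, 2.42], [-1.41, 4.55], [0.19, 2.02], [-2.57, 2.57]. Speed limits (rad/s): [2.57, 2.57, 3.14, 3.14, 3.14, 3.14, 3.14].

## Interface

Orientations are given as a 3x3 rotation matrix whose columns are the frame's x, y, z axes.
In Python, from rig import ctrl gives the robot as it stands.
- The arm moves only by the tool step_arm, never from a script. Its argument "increments" is a list that holds one entry, the list of rows, each a list of 5 numbers: the shift along the tool's x, y, z in mm, then the turn about the tool's x in rad, then the closure, from 0 (fully open) to 1 (shut). A call has 1 to 20 rows; each row is the pose to reach, as a shift and turn from the pose measured when the call began, along the tool's axes at that moment; what a row does not reach only later rows make up. A row lasts 1/8 s, in which the tool goes at most 62.5 mm and 10.7 degrees, less where a joint would pass 70% of its speed; a pose out of reach is approached as far as the arm can. A call with a gripper value outside its range is refused whole. The fingers move at their own pace and stop on an object; "grip_force" is the grip in N (left out, the last holds). Time passes only in rows, so rows that repeat a pose let the fingers close. It gives the time, the measured TCP pose, the force and the opening at its end, in the units of the state.
- ctrl.sense(): the state, without advancing time (a new reading comes with each control period).
- ctrl.read_camera(name): name is "side" or "top" or "wrist"; returns the picture (480x640x3 uint8, red, green, blue); there is no depth.
- ctrl.camera_model(name): a dict with "vfov" (degrees; the focal length in pixels is half the picture's height over the tangent of half this angle, whatever the lens; pixels are square), "cx", "cy" (the principal point, pixels), "D" ([k1, k2, p1, p2, k3] as OpenCV has them; the pictures are not rectified), "R" (3x3) and "t" (3): a world point X has camera coordinates R X + t; the wrist camera has in their place "hand_eye" (4x4, takes a point from camera to tool coordinates, whose origin is the TCP and whose axes are the tool frame's). Camera axes: x right, y down, z forward; pixel columns grow to the right and rows downward; lengths in mm; the calibration is good to about 2 mm. A picture is of the moment at which its call begins: read the wrist's pose just before it. camera_model takes no time and is no camera call.
- ctrl.hand_in(): hands the job in, once; it reports no verdict.
Trained networks look in the newest picture that a camera, given by its name, has taken for a name from the list of things; names that differ only in an ending like _2 or _b are one class to them, and where a whole thing is asked for, a point or a joint stands for the part that bears it (a point fixed in the world has none). Each returns a list of dicts, best first, with "conf" (0 to 1); they miss things now and then, are a little off and sometimes report something else, mostly with a low value. They report only what shows in the picture. A call takes as long as a camera call. They do not tell look-alikes from the thing itself.
- ctrl.spot_in(name, camera): "centre" ([column, row] in pixels, amid what is visible of it).
The state is a dict: "time_s": time; "joint_positions": joint angles; "qd": joint speeds; "tau": joint torques, N m; "position": TCP position; "ee_rot": TCP orientation; "contact_force": force on the tool from outside, world axes, zero at the start; "torque": the same for the moment, N m; "width": opening from 0.0 (shut) to 1.0 (fully open).
Only numpy, scipy, OpenCV 4.12 (cv2) and the standard library are available. Lean on these libraries where they do the work, as an engineer would, in place of code of your own. Each camera call takes 0.05 s, during which the arm holds its last target. There are 200 camera calls.

## Task

Take the brake off the spice carousel: swing its orange lever outward, over centre, until it lies on its stop, and only then turn the carousel by the wooden handle on top until the jar with the red cap stands squarely in front, at the brass pointer. Finish while still gripping the handle, holding the carousel still there so that someone can take the jar out. All the jars stay standing in their cups, and the things round about are left alone.

Things in the scene. Friction and masses are not known exactly. Their poses are not given: they have to be found in the camera images.
- base: Dark steel plinth of the spice carousel, fixed to the worktop: disc 200 mm across, 18 mm high; origin at its centre on the worktop, z up. Its front is the -x side (facing the robot, up to 15 degrees off), where a tab 40 mm wide and 12 mm high sticks out to 150 mm from the centre and carries the brass pointer.
- front_pointer (a point): Brass arrow on the front tab of the base, pointing at the carousel's axis, 126 mm in front of the carousel's axis, outside the rim of the tray.
- carousel: The turning part, on a vertical bearing on the base, turns endlessly either way (friction 0.03 N m plus 0.05 N m s/rad): pale wooden tray 230 mm across, top face 28 mm above the worktop, six round cups 22 mm high on a 68 mm radius, 60 degrees apart; steel post with a wooden handle on top. Origin on the axis at the tray's underside, 20 mm above the worktop; z up.
- carousel_handle (a point): Middle of the wooden handle on top of the post, on the axis, 157 mm above the worktop. A bar 60 mm long along the carousel's x axis, 17 mm thick along its y axis, 34 mm high (140 to 174 mm above the worktop). The point's axes are the carousel's. Jar caps below it reach to 113 mm.
- brake (a joint): Angle of the brake lever, rad. 0 = on: its rubber foot presses on the tray's rim. 1.30 = off, lying outward on its rubber stop. Over-centre spring: below 0.60 it is driven back on, beyond 0.60 on to the stop; about 0.18 N m (3 to 4 N at the grip) starts it moving.
- brake_grip (a point): Middle of the lever's orange grip, 58 mm from the hinge; grip 16 mm wide (along the hinge axis), 14 thick, 52 long. Brake on, it stands nearly upright (leaning 12 degrees in over the tray, 102 mm above the worktop); off, it leans 62 degrees outward. The point's y axis is the hinge axis; at brake = 0 its x axis points level and outward from the carousel; as the lever opens x dips.
- brake_hinge (a point): Hinge of the brake lever between two steel cheeks (28 mm over their outer faces, 57 mm high), 140 mm from the carousel's axis at the right of the base (50 degrees round from the front), 45 mm above the worktop. The hinge axis is level and along the rim; the lever swings straight outward from the carousel's axis.
- jar_red: The marked spice jar: glass, 42 mm across, 85 mm high, red cap (40 mm across) and red label; loose, standing in one of the carousel's cups. Origin at the centre of its underside, 28 mm above the worktop; z up.
- jar_green: Like jar_red, with a black cap, a white label and green contents; stands in another cup.
- jar_yellow: Like jar_red, with a black cap, a white label and yellow contents; stands in another cup.
- jar_brown: Like jar_red, with a black cap, a white label and brown contents; stands in another cup.
- jar_black: Like jar_red, with a black cap, a white label and black contents; stands in another cup.
- jar_white: Like jar_red, with a black cap, a white label and white contents; stands in another cup.
- bowl: Cream china bowl with red dots, 150 mm across, 61 mm high; bystander. Origin under its centre.
- timer: Round dark kitchen timer, 60 mm across, 25 mm high; bystander. Origin under its centre.
- spice_tin: Flat round pale tin, 62 mm across, 25 mm high; bystander. Origin under its centre.
- match_tin: Small black hinged tin, 50 x 54 mm, 21 mm high; bystander. Origin under its centre.
- teaspoon: Teaspoon with black handle, 137 mm long, lying flat; bystander. Origin under its middle.
- cake_fork: Small fork with black handle, 145 mm long, lying flat; bystander. Origin under its middle.
Mind the look-alikes: they are no part of the job. What is meant by the jar_red is not blue, and is the larger of those in its own colour.

How it is judged:
By the outcome, as a careful person would: the job done as asked, in the order asked, and still so for the second after the job is handed in, while the arm keeps its last pose, push and grip.
It also fails if it takes over 58 s, if anything falls off the work surface, if the arm or the gripper's body presses on something with over 40 N, if the wrist force passes 120 N, or if a joint passes its speed limit or range.

## Working session

There is one attempt and no reset: what is moved stays moved. The work goes in short steps, Python scripts to look and compute and a tool call to move; the robot and the scene stay as the last step left them, time stands still between calls to the robot, and variables do not carry over. Pictures are saved under pics/ and viewed, about 8 in all and at most 12, crops included, and the job is handed in when it is done.

Besides the shell and the picture viewer there is one more tool, called after "Request:" in YAML: its name, and indented under it one key for each argument. step_arm: Moves the arm, as the interface text tells. Its arguments: {"type":"object","properties":{"increments":{"type":"array","items":{"type":"array","items":{"type":"array","items":{"type":"number"}}}},"grip_force":{"type":"number"}},"required":["increments"]}

```bash
ls; mkdir -p pics
cat > h.py <<'E'
import numpy as np, cv2, json
from rig import ctrl
def K(m):
    f=240/np.tan(np.radians(m["vfov"])/2); return np.array([[f,0,m["cx"]],[0,f,m["cy"]],[0,0,1.]])
def ext(cam):
    m=ctrl.camera_model(cam)
    if "R" in m: return m,np.array(m["R"]),np.array(m["t"])
    s=ctrl.sense(); H=np.array(m["hand_eye"]); Rt=np.array(s["ee_rot"]); p=np.array(s["position"])
    Rc=Rt@H[:3,:3]; tc=Rt@H[:3,3]+p
    return m,Rc.T,-Rc.T@tc
def ray(cam,px):
    m,R,t=ext(cam); u=cv2.undistortPoints(np.array(px,float).reshape(-1,1,2),K(m),np.array(m["D"])).reshape(-1,2)
    d=np.c_[u,np.ones(len(u))]@R; return -R.T@t,d
def onz(cam,px,z):
    c,d=ray(cam,px); z=np.broadcast_to(z,len(d)); return c+d*((z-c[2])/d[:,2])[:,None]
def proj(cam,X):
    m,R,t=ext(cam); return cv2.projectPoints(np.array(X,float).reshape(-1,1,3),cv2.Rodrigues(R)[0],t,K(m),np.array(m["D"]))[0].reshape(-1,2)
def pic(cam,name):
    im=ctrl.read_camera(cam)[:,:,::-1].copy(); cv2.imwrite(f"pics/{name}.png",im); return im
E
python3 - <<'E'
from h import *
np.set_printoptions(precision=1,suppress=True)
s=ctrl.sense(); print(s["time_s"],s["position"],np.array(s["ee_rot"]).round(2).tolist(),s["width"])
Z={"front_pointer":12,"carousel_handle":174,"brake_grip":102,"brake_hinge":45,"jar_red":113,"bowl":61,"timer":25,"spice_tin":25,"match_tin":21}
for c in ("top","side"):
    im=pic(c,c+"0")
    for n,z in Z.items():
        for r in ctrl.spot_in(n,c)[:3]: print(c,n,r["conf"],np.array(r["centre"]),onz(c,[r["centre"]],z)[0])
a=cv2.imread("pics/top0.png");b=cv2.imread("pics/side0.png")
cv2.imwrite("pics/both.png",cv2.resize(np.vstack([a,b]),(400,600)) if 0 else a)
E
```

```text
pics
0.0 [160.5 629.2 249. ] [[-0.0, 0.25, 0.97], [-0.0, 0.97, -0.25], [-1.0, -0.0, -0.0]] 1.0010698455510416
top front_pointer 0.79 [402.2 256.1] [ 470.1 -231.5   12. ]
top carousel_handle 0.75 [367.9 235.8] [ 503.2 -107.6  174. ]
top carousel_handle 0.68 [400.4 251.3] [ 411.4 -168.9  174. ]
top brake_grip 0.49 [401.9 243.2] [ 470.  -218.1  102. ]
top brake_hinge 0.63 [402.6 251.8] [ 468.4 -227.5   45. ]
top brake_hinge 0.37 [346.9 228.5] [ 630.6 -105.3   45. ]
top jar_red 0.69 [371.6 213.2] [ 609.2 -183.2  113. ]
top jar_red 0.52 [355.8 186.9] [ 729.3 -187.6  113. ]
top bowl 0.95 [277.8 343.7] [347.3 269.   61. ]
top timer 0.78 [480.2 248.6] [ 375.2 -474.8   25. ]
top spice_tin 0.59 [321.9 199.4] [792.1 -89.1  25. ]
top spice_tin 0.47 [358.2 239.7] [ 585.  -125.5   25. ]
top match_tin 0.7 [315.  323.1] [375.1 135.5  21. ]
side front_pointer 0.96 [322.2 304.1] [ 497.  -203.1   12. ]
side front_pointer 0.52 [322.2 270.9] [562.1  -7.4  12. ]
side carousel_handle 0.56 [351.2 286.2] [ 495.4 -420.1  174. ]
side carousel_handle 0.3 [247.7 237.4] [333.7 -49.7 174. ]
side brake_grip 0.55 [325.7 289.8] [ 479.7 -288.4  102. ]
side brake_hinge 0.87 [325.9 304.8] [ 487.3 -264.6   45. ]
side jar_red 0.88 [365.1 271.5] [ 602.6 -248.6  113. ]
side jar_red 0.66 [281.2 313. ] [ 345.  -376.1  113. ]
side jar_red 0.54 [423.5 282.8] [ 712.7 -358.7  113. ]
side bowl 0.83 [249.3 238.6] [379.2 221.6  61. ]
side bowl 0.42 [323.6 289.9] [ 498.2 -214.3   61. ]
side bowl 0.42 [245.2 221.7] [395.6 394.   61. ]
side timer 0.82 [311.3 372. ] [ 378.1 -487.9   25. ]
side timer 0.57 [325.3 304.4] [ 497.3 -229.1   25. ]
side spice_tin 0.5 [404.3 273.8] [ 777.8 -139.1   25. ]
side spice_tin 0.2 [340.  257.2] [640.1  42.9  25. ]
side match_tin 0.72 [252.8 258.5] [373.2 143.9  21. ]
```

Run:
```python
import cv2,numpy as np
a=cv2.imread("pics/top0.png");b=cv2.imread("pics/side0.png")
A=cv2.resize(a[150:300,300:433],None,fx=4,fy=4,interpolation=3)[:600,:400]
cv2.imwrite("pics/c0.png",cv2.resize(a[150:300,280:480],None,fx=4,fy=4,interpolation=3))
cv2.imwrite("pics/c1.png",cv2.resize(b[220:370,250:450],None,fx=4,fy=4,interpolation=3))
```

```text
(no output)
```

View pics/c0.png

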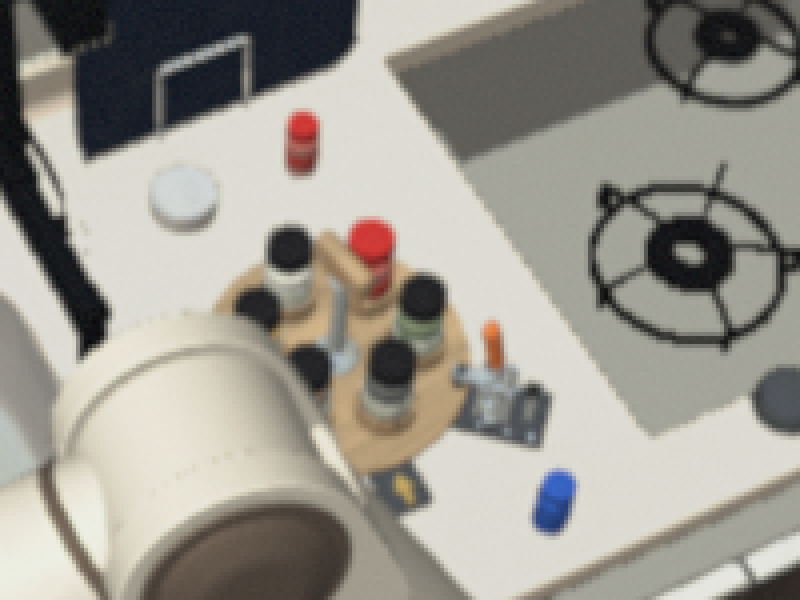

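View pics/c1.png

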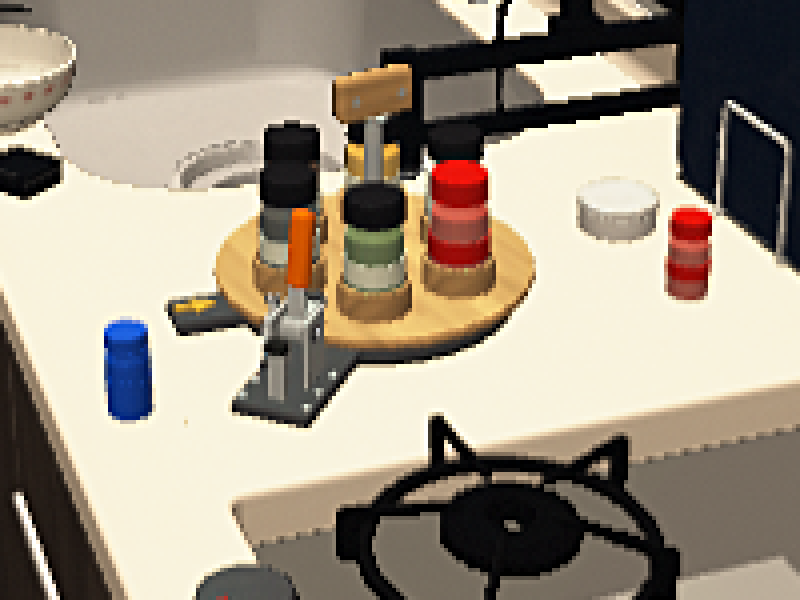

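```bash
cat > fit.py <<'E'
from h import *
from scipy.optimize import least_squares
T=lambda x,y:(280+x/4,150+y/4); S=lambda x,y:(250+x/4,220+y/4)
def model(p):
    x,y,d,th=p; F=np.pi+d; B=F+np.radians(50); u=lambda a,r,z:[x+r*np.cos(a),y+r*np.sin(a),z]
    J=lambda k,z:u(th+k*np.pi/3,68,z)
    # red=0; world ccw
    return dict(ptr=u(F,126,13),grip=u(B,140-58*np.sin(.209),102),handle=u(0,0,157),red=J(0,113),white=J(1,113),green=J(-1,113),jm2=J(-2,113))
O=[("top","ptr",T(403,488)),("side","ptr",S(195,304)),("top","grip",T(493,345)),("side","grip",S(302,247)),("top","handle",T(345,260)),("side","handle",S(372,93)),
("top","red",T(371,235)),("side","red",S(460,172)),("top","white",T(290,243)),("top","green",T(422,290)),("side","green",S(375,195)),("top","jm2",T(391,355)),("side","jm2",S(288,175)),("side","white",S(455,133))]
if __name__=="__main__":
    np.set_printoptions(precision=2,suppress=True)
    def res(p):
        m=model(p); return np.concatenate([proj(c,[m[n]])[0]-o for c,n,o in O])
    r=least_squares(res,[560,-140,0,-.4],loss="soft_l1",x_scale=[10,10,.1,.1]); print(r.x,np.degrees(r.x[2:]))
    for (c,n,o),e in zip(O,r.fun.reshape(-1,2)): print(c,n,e)
    for k,v in model(r.x).items(): print(k,np.array(v))
    d=r.x[2]; print("hinge",r.x[:2]+140*np.array([np.cos(np.pi+d+.8727),np.sin(np.pi+d+.8727)]))
    h=onz("top",[T(325,240),T(365,282)],174)[:,:2]; e=h[1]-h[0]; print("handle dir",np.degrees(np.arctan2(e[1],e[0])),np.linalg.norm(e))
    h=onz("side",[S(334,100),S(410,90)],157)[:,:2]; e=h[1]-h[0]; print("handle dir side",np.degrees(np.arctan2(e[1],e[0])),np.linalg.norm(e))
E
python3 fit.py
```

```text
[ 579.92 -144.46   -0.04   -0.87] [ -2.29 -49.87]
top ptr [-0.32 -1.73]
side ptr [ 1.8  -0.17]
top grip [ 0.55 -1.07]
side grip [-0.76 -1.35]
top handle [0.01 1.27]
side handle [-0.1  -0.29]
top red [ 0.27 -0.2 ]
side red [-0.27 -0.57]
top white [ 0.12 -0.4 ]
top green [ 0.66 -0.27]
side green [-0.42 -0.77]
top jm2 [ 0.95 -0.45]
side jm2 [-0.38 -0.98]
side white [-0.36 -0.85]
ptr [ 454.03 -139.43   13.  ]
grip [ 493.82 -239.13  102.  ]
handle [ 579.92 -144.46  157.  ]
red [ 623.75 -196.45  113.  ]
white [ 646.86 -132.5   113.  ]
green [ 556.81 -208.41  113.  ]
jm2 [ 512.98 -156.42  113.  ]
hinge [ 485.73 -248.03]
handle dir -169.62206386489373 50.19359517991711
handle dir side -2.321323910034782 55.07856873543314
```

Run:
```python
import cv2,numpy as np
a=cv2.imread("pics/top0.png");b=cv2.imread("pics/side0.png")
cv2.imwrite("pics/c2.png",np.vstack([cv2.resize(a,(400,300),interpolation=3),cv2.resize(b,(400,300),interpolation=3)]))
```

```text
(no output)
```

View pics/c2.png

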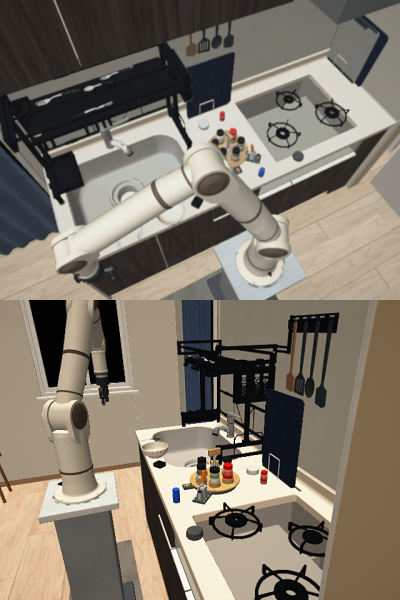

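Request:
step_arm:
  increments:
    - [[0,-40,46,0,0.5],[0,-80,92,0,1],[0,-120,138,0,1],[0,-158,184,0,1],[0,-207,223,0,1],[0,-256,262,0,1],[0,-305,300,0,1],[0,-355,339,0,1],[0,-405,360,0,1],[0,-450,380,0,1],[0,-500,400,0,1],[0,-542,418,0,1],[0,-590,450,0,1],[0,-632,477,0,1],[0,-674,504,0,1]]

```text
time_s: 2.88
position: [483.0, -149.4, 250.3]
ee_rot: [[0.001, 0.247, 0.969], [-0.0, 0.969, -0.247], [-1.0, 0.0, 0.001]]
contact_force: [-0.0, 0.7, 0.1]
width: -0.003
```

```bash
python3 -c "
from h import *
s=ctrl.sense();print(s['time_s'],np.round(s['joint_positions'],2),s['position'],np.round(s['ee_rot'],3).tolist())"
```

```text
2.875 [ 0.16  0.21  0.1   1.92 -0.03  1.01  1.59] [ 482.95502102 -149.36413787  250.34466987] [[0.001, 0.247, 0.969], [-0.0, 0.969, -0.247], [-1.0, 0.0, 0.001]]
```

Request:
step_arm:
  increments:
    - [[0,-14,10,0.18,1],[0,-28,21,0.36,1],[0,-42,32,0.54,1],[0,-55,42,0.72,1],[0,-55,42,0.9,1],[0,-55,42,1.08,1],[0,-55,42,1.26,1],[0,-55,42,1.44,1],[0,-55,42,1.62,1],[0,-55,42,1.8,1],[0,-55,42,1.98,1],[20,-55,42,2.06,1],[50,-55,42,2.06,1],[70,-55,42,2.06,1],[70,-55,42,2.06,1]]

```text
time_s: 4.75
position: [509.0, -212.4, 179.0]
ee_rot: [[-0.002, 0.739, -0.673], [0.001, -0.673, -0.739], [-1.0, -0.002, 0.001]]
contact_force: [0.8, 0.5, -0.3]
width: -0.002
```

Run:
```python
from h import *
np.set_printoptions(precision=1,suppress=True)
s=ctrl.sense();print(s['time_s'],np.round(s['joint_positions'],2),s['position'],np.round(s['ee_rot'],3).tolist())
a=pic("wrist","w1"); b=pic("side","s1")
for n in ("brake_grip","carousel_handle","jar_red","front_pointer"): print(n,[(r["conf"],r["centre"]) for r in ctrl.spot_in(n,"wrist")])
print("pred",proj("wrist",[[494,-239,102],[556.8,-208.4,113],[513,-156.4,113],[454,-139.4,13],[580,-144,174]]))
b=cv2.resize(b[210:330,250:410],None,fx=2.5,fy=2.5,interpolation=3)
cv2.imwrite("pics/c3.png",np.vstack([cv2.resize(a,(400,300)),b]))
```

```text
4.75 [-0.   0.4  0.4  1.9 -0.2  0.9 -0.2] [ 509.  -212.4  179. ] [[-0.002, 0.739, -0.673], [0.001, -0.673, -0.739], [-1.0, -0.002, 0.001]]
brake_grip [(0.74, [329.3, 267.6])]
carousel_handle [(0.91, [332.7, 102.8])]
jar_red [(0.92, [451.4, 104.0]), (0.59, [235.0, 321.7]), (0.58, [593.9, 9.7]), (0.49, [290.8, 13.1]), (0.35, [326.3, 105.7])]
front_pointer [(0.69, [315.5, 249.8])]
pred [[326.5 300. ]
 [373.8 204.2]
 [252.8 188.5]
 [211.4 202.4]
 [332.9  59.4]]
```

View pics/c3.png

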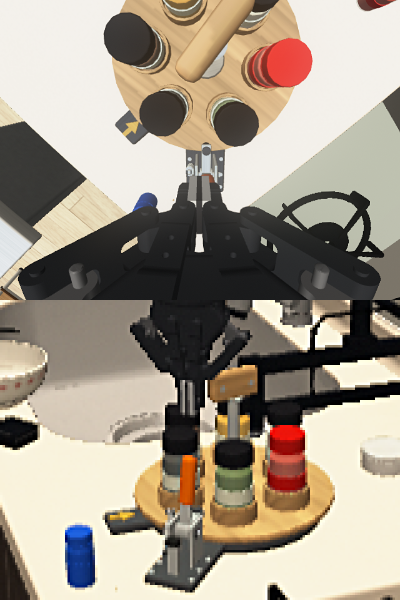

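Request:
step_arm:
  increments:
    - [[20,0,0,0,1],[40,0,0,0,1],[50,0,0,0,1],[60,0,0,0,1],[72,0,0,0,1],[72,0,0,0,1]]

```text
time_s: 5.8
position: [510.4, -213.1, 108.6]
ee_rot: [[0.001, 0.739, -0.673], [0.0, -0.673, -0.739], [-1.0, 0.001, -0.001]]
contact_force: [-0.3, 1.2, 0.5]
width: 0.002
```

Run:
```python
from h import *
s=ctrl.sense();print(s['time_s'],s['contact_force'],s['position'])
b=pic("side","s2"); a=pic("wrist","w2")
b=cv2.resize(b[230:330,280:380],None,fx=4,fy=4,interpolation=3)
cv2.imwrite("pics/c4.png",np.hstack([cv2.resize(a,(400,300)),b[:300] if 0 else cv2.resize(b,(300,300))]))
```

```text
5.8 [-0.25577049  1.19728567  0.45967971] [ 510.4190643  -213.10820278  108.58855623]
```

View pics/c4.png

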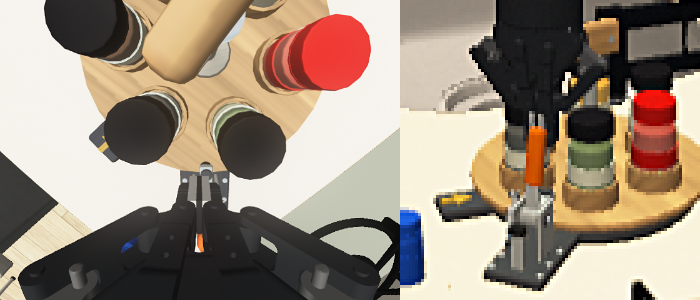

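Request:
step_arm:
  increments:
    - [[0,0,5,0,1],[0,0,10,0,1],[0,0,15,0,1],[0,0,20,0,1],[0,0,25,0,1],[0,0,30,0,1],[0,0,35,0,1],[0,0,40,0,1],[0,0,45,0,1],[0,0,50,0,1],[0,0,55,0,1],[0,0,60,0,1],[0,0,64,0,1],[0,0,64,0,1]]

```text
time_s: 7.65
position: [467.7, -261.2, 109.5]
ee_rot: [[0.003, 0.739, -0.674], [-0.001, -0.674, -0.739], [-1.0, 0.002, -0.001]]
contact_force: [-0.4, 1.2, 0.4]
width: -0.002
```

Run:
```python
from h import *
s=ctrl.sense();print(s['time_s'],s['contact_force'],s['position'])
b=pic("side","s3"); a=pic("wrist","w3")
b=cv2.resize(b[230:330,280:380],None,fx=4,fy=4,interpolation=3)
cv2.imwrite("pics/c5.png",np.hstack([cv2.resize(a,(400,300)),cv2.resize(b,(300,300))]))
```

```text
7.65 [-0.38843043  1.19074071  0.37650948] [ 467.70730044 -261.1516965   109.45265661]
```

View pics/c5.png

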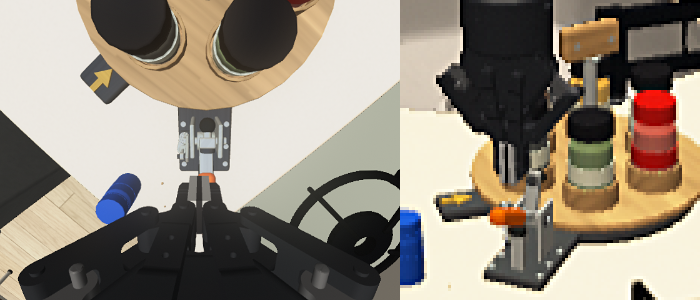

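Request:
step_arm:
  increments:
    - [[-50,0,0,0,1],[-110,0,0,0,1],[-161,0,0,-0.17,1],[-161,0,-40,-0.35,1],[-161,1,-80,-0.53,1],[-161,2,-120,-0.71,1],[-161,4,-162,-0.89,0],[-161,4,-162,-1.07,0],[-161,4,-162,-1.25,0],[-161,4,-162,-1.43,0],[-161,4,-162,-1.61,0],[-161,4,-162,-1.79,0],[-161,4,-162,-1.97,0],[-161,4,-162,-2.15,0],[-161,4,-162,-2.33,0],[-161,4,-162,-2.48,0],[-161,4,-162,-2.48,0]]

```text
time_s: 9.88
position: [579.7, -143.4, 270.6]
ee_rot: [[0.003, -0.168, 0.986], [-0.0, 0.986, 0.168], [-1.0, -0.001, 0.003]]
contact_force: [0.1, -0.6, 0.4]
width: 1.001
```

Run:
```python
from h import *
np.set_printoptions(precision=2,suppress=True)
s=ctrl.sense();print(s['time_s'],np.array(s['joint_positions']),s['position'],np.round(s['ee_rot'],3).tolist(),s['width'])
a=pic("wrist","w4"); b=pic("side","s4"); t=pic("top","t4")
X=[[580,-144.5,174]]+[[580+68*np.cos(k),-144.5+68*np.sin(k),113] for k in np.radians(-50+60*np.arange(6))]
print("pred",proj("wrist",X))
for n in ("carousel_handle","jar_red"): print(n,[(r["conf"],r["centre"]) for r in ctrl.spot_in(n,"wrist")])
b=cv2.resize(b[220:340,260:380],(300,300),interpolation=3); t=cv2.resize(t[180:300,340:460],(300,300),interpolation=3)
cv2.imwrite("pics/c6.png",np.hstack([cv2.resize(a,(500,375)),cv2.copyMakeBorder(b,0,75,0,0,cv2.BORDER_CONSTANT)]))
```

```text
9.875 [ 0.21  0.35 -0.02  1.68  0.01  1.11  1.93] [ 579.65 -143.38  270.63] [[0.003, -0.168, 0.986], [-0.0, 0.986, 0.168], [-1.0, -0.001, 0.003]] 1.0009894407246238
pred [[316.04 246.32]
 [248.89 261.59]
 [317.25 296.86]
 [385.08 260.74]
 [389.06 181.95]
 [315.85 138.91]
 [243.53 182.98]]
carousel_handle [(0.96, [315.6, 194.1]), (0.65, [380.4, 181.8])]
jar_red [(0.77, [224.0, 361.6]), (0.67, [256.7, 252.1]), (0.62, [263.7, 0.0])]
```

View pics/c6.png

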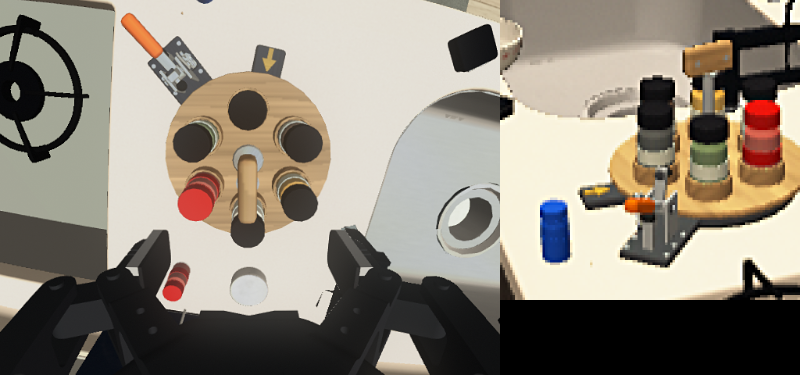

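Request:
step_arm:
  increments:
    - [[40,-1,0,0,0],[80,-1,0,0,0],[100,-1,0,0,0],[112,-1,0,0,0],[112,-1,0,0,0],[112,-1,0,0,0.5],[112,-1,0,0,0.7],[112,-1,0,0,0.8],[112,-1,0,0,0.9],[112,-1,0,0,1],[112,-1,0,0,1],[112,-1,0,0,1]]
  grip_force: 40

```text
time_s: 11.62
position: [580.5, -144.8, 159.6]
ee_rot: [[0.004, -0.168, 0.986], [-0.001, 0.986, 0.168], [-1.0, -0.001, 0.004]]
contact_force: [-1.7, -0.1, 5.2]
width: 0.193
```

```bash
cat > ang.py <<'E'
from h import *
np.set_printoptions(precision=2,suppress=True)
a=cv2.imread("pics/w4.png").astype(int)  # stored view at z=270 pose
E
python3 - <<'E'
from h import *
np.set_printoptions(precision=2,suppress=True)
s=ctrl.sense();print(s['time_s'],np.array(s['joint_positions']),s['position'],s['width'],s['contact_force'],s['torque'],np.degrees(np.arctan2(s['ee_rot'][1][1],s['ee_rot'][0][1])))
# pointer & red cap from w4 with its pose
P=np.array([579.65,-143.38,270.63]);Rt=np.array([[0.003,-0.168,0.986],[0,0.986,0.168],[-1,-.001,.003]])
m=ctrl.camera_model("wrist");H=np.array(m["hand_eye"]);Rc=Rt@H[:3,:3];c=Rt@H[:3,3]+P
a=cv2.imread("pics/w4.png");hsv=cv2.cvtColor(a,cv2.COLOR_BGR2HSV)
def z(px,zz):
    u=cv2.undistortPoints(np.array(px,float).reshape(-1,1,2),K(m),np.array(m["D"]))[0,0];d=Rc@[u[0],u[1],1];return c+d*(zz-c[2])/d[2]
g=cv2.inRange(hsv[50:100,315:375],(18,120,90),(35,255,255));ys,xs=np.nonzero(g);px=(xs.mean()+315,ys.mean()+50);q=z(px,12.5);print("ptr",len(xs),px,q)
# tray disc ellipse: pale wood rim extent
for n,ctr in dict(hend=(318,275),base=None).items():pass
for A in ([580,-144.5],):
    v=q[:2]-A;print("front dir",np.degrees(np.arctan2(v[1],v[0])),np.linalg.norm(v))
t=z((316,206),28);print("post/tray centre approx",t)
E
```

```text
11.625 [ 0.21  0.47 -0.02  1.78  0.01  0.89  1.93] [ 580.52 -144.81  159.58] 0.1934323976395064 [-1.7  -0.11  5.21] [0.09 0.33 0.03] 99.65572612892402
ptr 210 (np.float64(343.9142857142857), np.float64(76.84761904761905)) [ 449.39 -138.66   12.5 ]
front dir 177.43978733053459 130.7450810590556
post/tray centre approx [ 583.55 -144.84   28.  ]
```

Request:
step_arm:
  increments:
    - [[0,0,0,0.04,1],[0,0,0,0.12,1],[0,0,0,0.24,1],[0,0,0,0.37,1],[0,0,0,0.5,1],[0,0,0,0.64,1],[0,0,0,0.78,1],[0,0,0,0.92,1],[0,0,0,1.06,1],[0,0,0,1.2,1],[0,0,0,1.34,1],[0,0,0,1.48,1],[0,0,0,1.62,1],[0,0,0,1.76,1],[0,0,0,1.89,1],[0,0,0,2.0,1],[0,0,0,2.08,1],[0,0,0,2.14,1],[0,0,0,2.18,1],[0,0,0,2.18,1]]

```text
time_s: 14.12
position: [582.7, -143.1, 159.7]
ee_rot: [[0.007, 0.905, -0.426], [-0.0, -0.426, -0.905], [-1.0, 0.007, -0.003]]
contact_force: [7.9, 2.6, -1.3]
width: 0.193
```

Run:
```python
from h import *
np.set_printoptions(precision=2,suppress=True)
s=ctrl.sense();yaw=np.degrees(np.arctan2(s['ee_rot'][1][1],s['ee_rot'][0][1]))
print(s['time_s'],np.array(s['joint_positions']),s['position'],s['width'],s['contact_force'],yaw)
A=np.array(s['position'])[:2]
a=pic("wrist","w5"); t=pic("top","t5"); b=pic("side","s5")
for cam,im in (("wrist",a),("top",t),("side",b)):
    for r in ctrl.spot_in("jar_red",cam)[:2]:
        q=onz(cam,[r["centre"]],75)[0][:2];v=q-A;print(cam,r["conf"],r["centre"],q,np.hypot(*v),np.degrees(np.arctan2(v[1],v[0])))
print("pred red cap at 180 deg-yaw rel", [proj(c,[[A[0]+68*np.cos(np.radians(yaw-90-60)),A[1]+68*np.sin(np.radians(yaw-150)),113]])[0] for c in ("wrist","top","side")])
b=cv2.resize(b[220:340,260:380],(300,300),interpolation=3)
cv2.imwrite("pics/c7.png",np.hstack([cv2.resize(a,(500,375)),cv2.copyMakeBorder(b,0,75,0,0,cv2.BORDER_CONSTANT)]))
```

```text
14.125 [-0.17  0.51  0.48  1.79 -0.3   0.9   0.  ] [ 582.74 -143.1   159.66] 0.19263680024652144 [ 7.93  2.59 -1.29] -25.21396756613988
wrist 0.74 [420.0, 208.2] [ 651.72 -143.4 ] 68.98313087210485 -0.24975653413627724
wrist 0.7 [178.5, 396.1] [ 441.12 -200.51] 152.80958764320337 -157.93520632759203
top 0.64 [372.7, 249.5] [ 503.9  -132.79] 79.51115277613222 172.54680425256635
top 0.52 [354.9, 187.7] [ 753.3  -198.61] 179.366980609044 -18.026621471405424
side 0.86 [320.9, 272.0] [ 516.75 -136.16] 66.34619411515625 173.99119008950743
side 0.68 [284.3, 315.8] [ 362.29 -328.41] 287.9806070724442 -139.9500437330612
pred red cap at 180 deg-yaw rel [array([213.74, 333.08]), array([376.29, 238.72]), array([321.43, 261.56])]
```

View pics/c7.png

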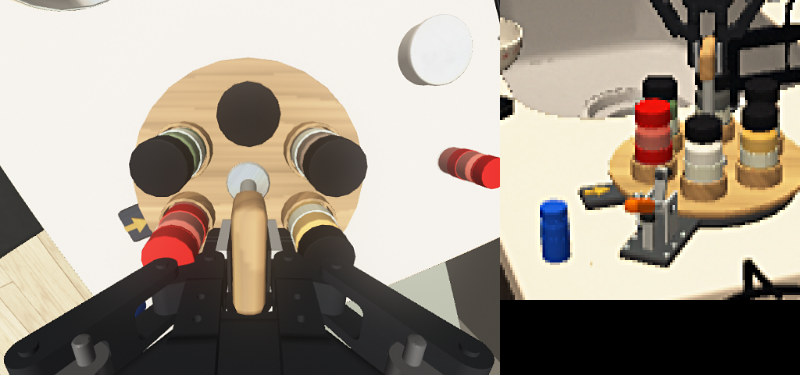

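Request:
step_arm:
  increments:
    - [[0,0,1,0.03,1],[0,0,1.5,0.07,1],[0,0,1.5,0.1,1],[0,0,1.5,0.12,1],[0,0,1.5,0.127,1],[0,0,1.5,0.127,1],[0,0,1.5,0.127,1],[0,0,1.5,0.127,1]]

```text
time_s: 15.42
position: [582.9, -143.2, 159.6]
ee_rot: [[0.008, 0.843, -0.537], [0.001, -0.537, -0.843], [-1.0, 0.007, -0.005]]
contact_force: [5.1, 2.6, -0.4]
width: 0.193
```

Run:
```python
from h import *
np.set_printoptions(precision=2,suppress=True)
s=ctrl.sense();yaw=np.degrees(np.arctan2(s['ee_rot'][1][1],s['ee_rot'][0][1]))
print(s['time_s'],s['position'],s['width'],s['contact_force'],s['torque'],"yaw",yaw,"red est",yaw-150,np.max(np.abs(s['qd'])))
a=pic("wrist","w6"); pic("side","s6")
A=[582,-144.5]
hsv=cv2.cvtColor(a,cv2.COLOR_BGR2HSV)
g=cv2.inRange(hsv,(18,120,90),(35,255,255));g[:,:130]=0;g[:,215:]=0;g[:240]=0;g[330:]=0
ys,xs=np.nonzero(g);p=(xs.mean(),ys.mean());q=onz("wrist",[p],12.5)[0];v=q[:2]-A;print("ptr",len(xs),p,q,np.degrees(np.arctan2(v[1],v[0])),np.hypot(*v))
# model overlay: cup circles (z=50) for red angle th, tray rim, front line
th=np.radians(yaw-150);w=np.linspace(0,2*np.pi,90)
def poly(X,col): cv2.polylines(a,[np.round(proj("wrist",X)).astype(int)],False,col,1)
for k in range(6):
    t=th+k*np.pi/3;c=np.array([A[0]+68*np.cos(t),A[1]+68*np.sin(t)])
    if k in(0,5,4,3): poly(np.c_[c[0]+20*np.cos(w),c[1]+20*np.sin(w),0*w+113],(0,255,0))
poly(np.c_[A[0]+115*np.cos(w),A[1]+115*np.sin(w),0*w+28],(255,0,0))
F=np.radians(177.5);r=np.array([60,150]);poly(np.c_[A[0]+r*np.cos(F),A[1]+r*np.sin(F),[12.5]*2],(255,0,255))
cv2.imwrite("pics/c8.png",a)
```

```text
15.425 [ 582.93 -143.21  159.64] 0.19327974666732708 [ 5.11  2.57 -0.41] [ 0.43  0.16 -0.05] yaw -32.500927258010975 red est -182.50092725801096 0.0025547689895625736
ptr 221 (np.float64(183.0316742081448), np.float64(303.40723981900453)) [ 447.65 -137.27   12.5 ] 176.9204156597937 134.5442562206689
```

View pics/c8.png

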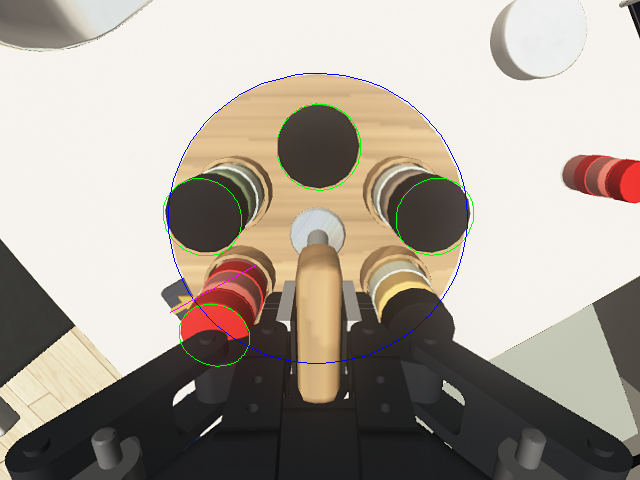

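```bash
python3 -c "
from rig import ctrl
print(ctrl.hand_in()); s=ctrl.sense(); print(s['time_s'],s['position'],s['width'])"
```

```text
the job is handed in; nothing more can be done
None
the job is handed in; nothing more can be done
```

The brake is off, the red-capped jar stands at the brass pointer, and I handed the job in at about 15.5 s with the gripper still holding the handle.

- **Brake:** I pushed the orange lever outward over centre with the closed fingers. The wrist and side pictures showed it lying well outward, and the force reading was back to its resting level. I judged that it was on its stop from those signs; I did not measure its angle.
- **Which jar:** Of the two red jars I took the larger one on the tray. The smaller red jar and the blue jar off the tray were left alone.
- **Turning:** I gripped the handle from above at 40 N and turned the carousel about 132° clockwise.
- **Position:** The last check puts the red jar at 177.5°. The pointer is at 177.5–177.7°, measured while it was in full view.
- **Jars and grip:** In the final picture all six jars were standing, and the visible black caps matched the predicted places. The arm was still, the grip opening was steady, and about 6 N of sideways force remained at the wrist.

**Check that disagreed:** The last pointer measurement gave 176.9°, about 0.6° off. The red cap was partly hiding the arrow then, so I trusted the earlier value. The pointer's distance from the axis also came out as 131–135 mm instead of 126 mm, which I put down to calibration error.

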